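Put the stapler away in the push-to-open desk drawer

TASK

Put the stapler away in the hidden drawer of the small desk unit: press the push plate on top of the unit so that the drawer springs open, lay the stapler gently inside without dropping it, then push the drawer fully shut until it latches and stays closed. Leave the mouse, the mug and the note block where they are.

Things in the scene. Friction and masses are not known exactly. Their poses are not given: they have to be found in the camera images.
- unit_top (a point): Small beige desk drawer unit, 230 (x, depth) x 200 (y, width) x 65 mm high, fixed to the desk; this point is the centre of its top face. x points to its back, y to its left seen from the front, z up. Its front (-x side, 115 mm from this point) is the plain, handle-less, flush drawer front; below the top face lies a 6 mm roof.
- push_plate (a point): Centre of the upper face of the grey push plate (34 mm along the unit's x, 44 mm along its y) that stands 8 mm proud of the unit's top, on the unit's centre line, 70 mm towards the front from the top's centre. Pressed straight down it releases the drawer; axes as the unit's.
- latch (a joint): Travel of the push plate downwards: 0 up, 0.007 m fully down. Sprung: 2.5 N to start, 6 N fully down; the drawer is released by about 0.005 m and slides out by itself, also while the plate is still held down. The plate springs back when let go.
- drawer (a joint): Opening of the drawer along the unit's -x: 0 shut and latched, 0.14 m fully open (end stop), -0.004 m the inner end stop. When released a spring (about 3.5 N shut, 2 N open) slides it fully open in about a second. To shut, push its front towards the unit (about 10 N at the end) 2 to 4 mm past flush, to the inner stop, then let go: the catch snaps in by itself, without pressing the plate, and the drawer rests flush. If not latched it slides open again.
- drawer_front (a point): Middle of the upper edge of the drawer front's outer face (front panel 188 mm wide, 8 mm thick, from 6 to 58 mm above the desk; this point is at 58 mm). Moves with the drawer; axes as the unit's, -x points out of the unit.
- drawer_in (a point): Centre of the drawer's inner floor, 12 mm above the desk; moves with the drawer, axes as the unit's. Inner space 160 mm (x) by 170 mm (y), side and back walls 32 mm high above this floor, front panel 46 mm. When fully open the front 132 mm of it are uncovered (x from -80 to +52 mm of this point); the rest stays under the unit's roof. A thing in it must be lower than 46 mm to pass under the roof.
- stapler: Black desk stapler with a steel strip between base and arm, lying on its base on the desk, 106 mm long (x), base 30 mm wide (y), upper arm 26 mm wide, 38 mm high at most. Origin at the centre of its underside, z up; x along its length, its hinge block at +x. About 0.13 kg. It can be gripped across its width near the origin, and fits in the drawer lying across it (its length along the unit's y).
- mouse: Beige computer mouse, 100 x 60 x 31 mm, loose on the desk; origin at the centre of its underside. Leave it.
- mug: White mug, 82 mm across, 92 mm high, with handle, standing on the desk; origin at the centre of its underside. Leave it.
- notes: Block of note paper, 75 x 75 x 18 mm, lying loose on top of the unit towards its back left corner; origin at the centre of its underside. Leave it.
Mind the look-alikes: they are no part of the job. Of the things like the stapler, leave any that is purple; of the rest the larger one is meant.

How it is judged:
By the outcome, as a careful person would: the job done as asked, in the order asked, and still so for the second after the job is handed in, with the robot touching nothing.
It also fails if it takes over 66 s, if anything falls off the work surface, if the arm or the gripper's body presses on something with over 40 N, if the wrist force passes 120 N, or if a joint passes its speed limit or range.

ROBOT

A 6-joint arm with a two-finger parallel gripper is mounted at the origin on the work surface. World frame = base frame: x ahead of the robot, y to its left, z up, the work surface at z = 0. Lengths are in m, angles in degrees, forces in N, time in s.
With the tool pointing down it reaches from about 0.35 to 0.875 m from the base axis. Payload 15.5 kg.
Tool frame: the origin (TCP) lies on the centre line of the jaws, within the pads' length; the fingertips stand 19 mm ahead of it and the grasp point (between the pads) is the TCP (ctrl.finger_overhang is the distance from the TCP to the fingertips, in m); x points along the fingers, y is the direction in which the jaws open and shut, and the axes are right-handed (so a half turn about x gives the same grasp; the last joint's range is limited). The gripper opens to 85 mm and grips with 20 to 120 N. Pads are 22 mm wide; open, the fingers measure 114 mm over their backs; the gripper's body (76 mm by 85 mm) begins 54 mm behind the grasp point. The pads swing forward as they close: fully open they stand 13 mm farther back than shut.
Start: joints at [65.231, 28.281, 77.091, -0, 74.628, -5.472], TCP at [0.207, 0.59, 0.25] pointing down, gripper open.
Joint ranges: [-166.48, 166.48], [-47.26, 123.95], [12.59, 153.08], [-70.14, 250.14], [6.76, 159.57], [-176.63, 176.63]. Speed limits (degrees/s): [108.29, 108.29, 147.25, 172.46, 172.46, 172.46].

INTERFACE

Orientations are given as a 3x3 rotation matrix whose columns are the frame's x, y, z axes.
In Python, from plant import ctrl gives the robot as it stands.
- The arm moves only by the tool move_arm, never from a script. Its argument "moves" is a list of rows, each an object of numbers: "dx", "dy", "dz": the shift along the tool's x, y, z normalised to -1 to 1, where 1 is 250 mm; "ax", "ay", "az": the turn, a rotation vector about the tool's x, y, z normalised to -1 to 1, where 1 is 120 degrees. A call has 1 to 20 rows; each row shifts and turns the commanded pose from where the row before left it, along the tool's axes as they then stand; what a row does not reach is not made up. A row lasts 1/10 s, in which the tool goes at most 50 mm and 8.59 degrees, less where a joint would pass 70% of its speed; a pose out of reach is approached as far as the arm can. A call with a number of a shift or a turn outside -1 to 1 is refused whole. A call with a gripper value outside its range is refused whole. "hand" is the opening, from 0 (shut) to 1 (fully open), set as the call begins (left out, the last holds). The fingers move at their own pace and stop on an object; "force" is the grip in N (left out, the last holds). Time passes only in rows, so rows that do not move let the fingers close. It gives the time, the measured TCP pose, the force and the opening at its end, in the units of the state.
- ctrl.read_state(): the state, without advancing time (a new reading comes with each control period).
- ctrl.camera(name): name is "scene" or "top"; returns a dict with "image" (420x560x3 uint8, red, green, blue), "z_map" (420x560 float32, m along the optical axis (not along the pixel's ray), 0 where there is no reading), "fovy" (degrees; the focal length in pixels is half the picture's height over the tangent of half this angle, whatever the lens; pixels are square), "cx", "cy" (the principal point, pixels), "distortion" ([k1, k2, p1, p2, k3] as OpenCV has them; the pictures are not rectified), "cam_to_world" (4x4, takes a point from camera to world coordinates). Camera axes: x right, y down, z forward; pixel columns grow to the right and rows downward; lengths in m; the calibration is good to about 2 mm. A picture is of the moment at which its call begins.
- ctrl.finish_job(): hands the job in, once; it reports no verdict.
The state is a dict: "time": time; "q": joint angles; "qvel": joint speeds; "effort": joint torques, N m; "tcp_pos": TCP position; "orientation": TCP orientation; "force": force on the tool from outside, world axes, zero at the start; "moment": the same for the moment, N m; "opening": finger opening in m.
Only numpy, scipy, OpenCV 4.12 (cv2) and the standard library are available. Lean on these libraries where they do the work, as an engineer would, in place of code of your own. Each camera call takes 0.05 s, during which the arm holds its last target.

## Working session

There is one attempt and no reset: what is moved stays moved. The work goes in short steps, Python scripts to look and compute and a tool call to move; the robot and the scene stay as the last step left them, time stands still between calls to the robot, and variables do not carry over. Pictures are saved under pics/ and viewed, and the job is handed in when it is done.

Besides the shell and the picture viewer there is one more tool, called after "Emit:" as name(argument=value, ...), one argument or row to a line, values as JSON. move_arm: Moves the arm, as the interface text tells. Its arguments: {"type":"object","properties":{"moves":{"type":"array"},"hand":{"type":"number"},"force":{"type":"number"}},"required":["moves"]}

```bash
mkdir -p pics; ls; cat > h.py <<'E'
import numpy as np, cv2, pickle
from plant import ctrl
def snap(name,tag):
    c=ctrl.camera(name); cv2.imwrite(f'pics/{tag}.png',c['image'][:,:,::-1]); pickle.dump(c,open(f'pics/{tag}.pkl','wb')); return c
def K(c):
    f=c['image'].shape[0]/2/np.tan(np.radians(c['fovy'])/2)
    return np.array([[f,0,c['cx']],[0,f,c['cy']],[0,0,1]])
def rays(c,uv):
    uv=np.asarray(uv,float).reshape(-1,1,2)
    n=cv2.undistortPoints(uv,K(c),np.array(c['distortion'],float)).reshape(-1,2)
    d=np.c_[n,np.ones(len(n))]; T=np.array(c['cam_to_world'])
    return T[:3,3], d@T[:3,:3].T, d
def plane(c,uv,z):
    o,d,_=rays(c,uv); return o+d*((z-o[2])/d[:,2])[:,None]
def cloud(c):
    h,w=c['z_map'].shape; u,v=np.meshgrid(np.arange(w),np.arange(h))
    o,d,_=rays(c,np.c_[u.ravel(),v.ravel()])
    return (o+d*c['z_map'].reshape(-1,1)).reshape(h,w,3)
E
python3 - <<'E'
from h import *
for n in('scene','top'):
    c=snap(n,n+'0'); print(n,c['fovy'],c['distortion'],np.round(c['cam_to_world'],3).tolist())
s=ctrl.read_state(); print(s)
E
```

```text
pics
scene 48.174076846378654 [-0.01656284  0.          0.          0.          0.        ] [[0.687, 0.548, -0.478, 1.114], [0.726, -0.506, 0.465, -0.535], [0.013, -0.667, -0.745, 1.034], [0.0, 0.0, 0.0, 1.0]]
top 46.81199198249302 [-0.06398893  0.          0.          0.          0.        ] [[0.019, -0.984, 0.178, 0.324], [-0.999, -0.024, -0.028, 0.077], [0.032, -0.177, -0.984, 1.175], [0.0, 0.0, 0.0, 1.0]]
{'time': 0.1, 'q': array([ 6.52318281e+01,  2.83088410e+01,  7.71217928e+01,  1.94235523e-03,
        7.46281276e+01, -5.47174840e+00]), 'qvel': array([ 0.01009005, -0.05057853, -0.03531937,  0.12372332, -0.07235671,
       -0.07902801]), 'effort': array([ 1.37152667e-03, -8.83594966e+01, -3.84565365e+01, -8.88155819e-05,
        5.14111278e-03, -9.88526551e-06]), 'tcp_pos': array([0.20640269, 0.58963469, 0.24979739]), 'orientation': array([[-4.59345453e-04,  3.30463743e-01,  9.43818576e-01],
       [-9.17543305e-04,  9.43818139e-01, -3.30464036e-01],
       [-9.99999474e-01, -1.01779157e-03, -1.30323775e-04]]), 'force': array([0.00510594, 0.23020286, 0.03879715]), 'moment': array([-0.03129946,  0.04647444, -0.00450073]), 'opening': 0.08525307880920906}
```

View pics/scene0.png

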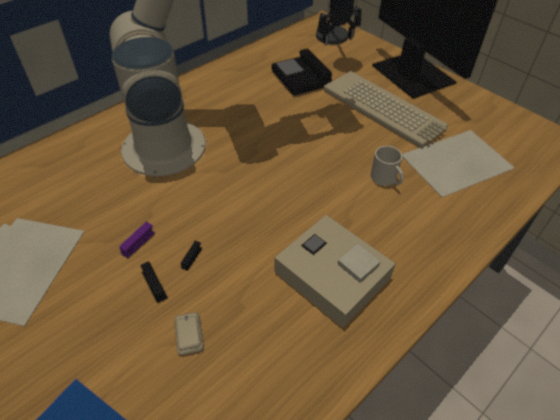

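View pics/top0.png

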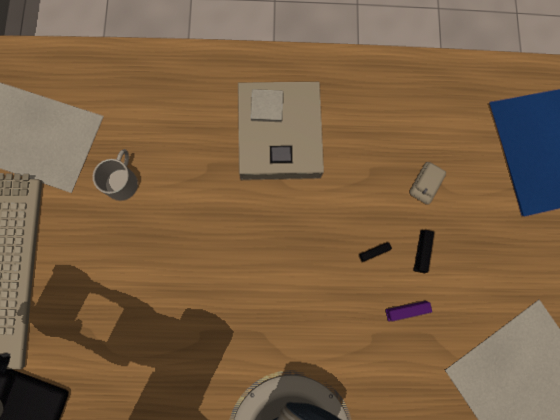

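The top view shows the large black stapler at (425,251), a smaller black one at (375,252) and a purple one at (409,311). The unit is at (280,130) with its push plate at (281,154), and the mouse is at (428,183). In the scene view the large stapler is at (153,282), the plate at (314,243) and the mug at (387,167). Next I'll measure them.

```bash
python3 - <<'E'
from h import *
C={n:pickle.load(open(f'pics/{n}0.pkl','rb')) for n in('scene','top')}
def comp(m,p):
    n,l,st,ce=cv2.connectedComponentsWithStats(m.astype(np.uint8)); 
    ids=[i for i in range(1,n) if np.hypot(*(ce[i]-p))<15 and st[i,4]>20]
    i=max(ids,key=lambda i:st[i,4]); return l==i
W={}
for n,ps in (('scene',dict(big=(153,282),small=(191,256))),('top',dict(big=(425,251),small=(375,252)))):
    c=C[n]; im=c['image'].astype(int); P=cloud(c); dark=im.max(2)<50
    for k,p in ps.items():
        m=comp(dark,p); ys,xs=np.nonzero(m); pts=P[m]
        r=cv2.minAreaRect(np.c_[xs,ys].astype(np.float32)); box=cv2.boxPoints(r)
        print(n,k,m.sum(),'rect',np.round(r[0],1),np.round(r[1],1),'z pct',np.round(np.percentile(pts[:,2],[2,25,50,75,95]),4))
        for z in(0.0,.03,.036): print('  ',z,'box',np.round(plane(c,box,z)[:,:2],4).tolist(),'cen',np.round(plane(c,[r[0]],z)[0,:2],4))
        top=pts[pts[:,2]>.028]
        if len(top)>10:
            mr=cv2.minAreaRect((top[:,:2]*1000).astype(np.float32)); print('   top pts mm',mr,len(top))
    # unit top
    top=(P[:,:,2]>.058)&(P[:,:,2]<.071)
    n_,l,st,ce=cv2.connectedComponentsWithStats(top.astype(np.uint8)); i=1+np.argmax(st[1:,4])
    q=P[l==i]; print(n,'unit',len(q),np.median(q[:,2]),cv2.minAreaRect((q[:,:2]*1000).astype(np.float32)), np.round(ce[i]))
    m=comp((im.max(2)<85)&(P[:,:,2]>.05),(314,243) if n=='scene' else (281,154)); q=P[m]
    print(n,'plate',len(q),np.median(q,0),cv2.minAreaRect((q[:,:2]*1000).astype(np.float32)))
for n in C:
    im=C[n]['image']; x,y=((153,282) if n=='scene' else (425,251))
    a=im[y-45:y+45,x-60:x+60]; a=np.clip(a.astype(int)*3,0,255).astype(np.uint8)
    x,y=((335,265) if n=='scene' else (280,130))
    b=im[y-60:y+60,x-80:x+80]
    cv2.imwrite(f'pics/z_{n}.png',np.hstack([cv2.resize(a,(400,300),interpolation=2),cv2.resize(b,(400,300),interpolation=2)])[:,:,::-1])
E
```

```text
scene big 412 rect [152.9 281.8] [39.8 10.7] z pct [0.0064 0.0316 0.0344 0.0362 0.0391]
   0.0 box [[0.3556, -0.315], [0.3597, -0.288], [0.4821, -0.3148], [0.4773, -0.34]] cen [ 0.4204 -0.3149]
   0.03 box [[0.3776, -0.3214], [0.3815, -0.2952], [0.5004, -0.3212], [0.4957, -0.3457]] cen [ 0.4405 -0.3213]
   0.036 box [[0.382, -0.3226], [0.3859, -0.2966], [0.5041, -0.3225], [0.4994, -0.3468]] cen [ 0.4446 -0.3226]
   top pts mm ((432.9722900390625, -319.625244140625), (24.24274253845215, 100.17178344726562), 78.35530090332031) 342
scene small 254 rect [191.1 255.6] [ 9.2 29.7] z pct [0.0037 0.0086 0.025  0.0273 0.0299]
   0.0 box [[0.4242, -0.2362], [0.3874, -0.1554], [0.4156, -0.1505], [0.4509, -0.2309]] cen [ 0.42   -0.1941]
   0.03 box [[0.4442, -0.2448], [0.4085, -0.1664], [0.4359, -0.1617], [0.4702, -0.2397]] cen [ 0.4401 -0.204 ]
   0.036 box [[0.4482, -0.2466], [0.4127, -0.1686], [0.44, -0.1639], [0.474, -0.2415]] cen [ 0.4442 -0.206 ]
   top pts mm ((755.4686279296875, -368.544921875), (41.69108963012695, 789.6676635742188), 62.0803108215332) 49
scene unit 5125 0.06493118405129
[... 936 characters left out ...]
4351, -0.2416], [0.4022, -0.1676]] cen [ 0.4282 -0.2003]
   0.03 box [[0.4189, -0.1533], [0.4511, -0.2254], [0.4323, -0.2334], [0.4002, -0.1613]] cen [ 0.4256 -0.1932]
   0.036 box [[0.4184, -0.152], [0.4505, -0.2239], [0.4317, -0.2318], [0.3998, -0.1601]] cen [ 0.425  -0.1918]
   top pts mm ((377.88848876953125, -78.31144714355469), (19.240768432617188, 327.74688720703125), 22.418148040771484) 99
top unit 6360 0.06504578781341397 ((717.3643188476562, 38.850006103515625), (233.42648315429688, 200.91781616210938), 2.4300382137298584) [282. 131.]
top plate 228 [0.64889294 0.03795232 0.07033648] ((496.58099365234375, 42.1817741394043), (54.382347106933594, 347.2615966796875), 87.52478790283203)
```

```bash
cd pics; python3 -c "
import cv2,numpy as np
cv2.imwrite('z.png',np.vstack([cv2.imread('z_scene.png'),cv2.imread('z_top.png')]))"
```

```text
(no output)
```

View pics/z.png

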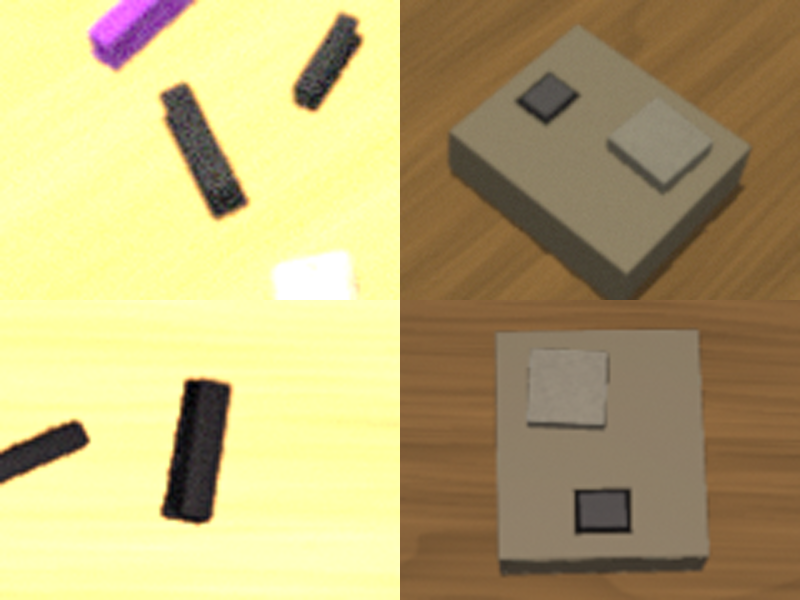

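The zoom confirms the shapes. I'll refine the poses from both views by trimming the flying depth pixels and triangulating the plate.

```bash
cat >> h.py <<'E'
def tri(c1,p1,c2,p2):
    o1,d1,_=rays(c1,[p1]); o2,d2,_=rays(c2,[p2]); d1=d1[0];d2=d2[0]
    t=np.linalg.lstsq(np.c_[d1,-d2],o2-o1,rcond=None)[0]; a=o1+t[0]*d1;b=o2+t[1]*d2
    return (a+b)/2,np.linalg.norm(a-b)
E
python3 - <<'E'
from h import *
C={n:pickle.load(open(f'pics/{n}0.pkl','rb')) for n in('scene','top')}
cen={}
for n,p in(('scene',(153,282)),('top',(425,251))):
    c=C[n];P=cloud(c);im=c['image'].astype(int)
    m=(im.max(2)<50)&(abs(P[:,:,2]-.037)<.008)&(np.hypot(P[:,:,0]-.43,P[:,:,1]+.32)<.075)
    q=P[m]; r=cv2.minAreaRect((q[:,:2]*1000).astype(np.float32)); b=cv2.boxPoints(r)
    e=q[:,:2]-q[:,:2].mean(0); w,v=np.linalg.eigh(e.T@e); a=v[:,1]*np.sign(v[0,1]); s=e@a
    print(n,m.sum(),'mean',q.mean(0),'rect',r,'yaw',np.degrees(np.arctan2(a[1],a[0])))
    for lo in np.arange(-.06,.06,.02):
        k=(s>=lo)&(s<lo+.02)
        if k.sum()>5: print('   ',round(lo,2),k.sum(),np.median(q[k,2]))
    ys,xs=np.nonzero(m); cen[n]=(xs.mean(),ys.mean())
print('tri stapler',tri(C['scene'],cen['scene'],C['top'],cen['top']))
# plate bbox triangulation: plate lighter face
cp={}
for n,p in(('scene',(314,243)),('top',(281,154))):
    c=C[n];P=cloud(c);im=c['image'].astype(int)
    m=(np.hypot(P[:,:,0]-.648,P[:,:,1]-.036)<.04)&(im[:,:,0]-im[:,:,2]<12)&(im.max(2)<120)
    ys,xs=np.nonzero(m); r=cv2.minAreaRect(np.c_[xs,ys].astype(np.float32)); cp[n]=r[0]
    print(n,r,np.median(P[m],0), np.percentile(P[m][:,2],[25,75,90]))
print('tri plate',tri(C['scene'],cp['scene'],C['top'],cp['top']))
E
```

```text
scene 338 mean [ 0.43546409 -0.32014749  0.03506272] rect ((432.5777893066406, -319.64874267578125), (24.24944496154785, 99.38070678710938), 78.52738952636719) yaw -12.37668745245609
    -0.06 34 0.036739375168995614
    -0.04 63 0.03623230259196486
    -0.02 68 0.03625765243590284
    0.0 73 0.03437400048499406
    0.02 72 0.033765447368399926
    0.04 28 0.032033028647997175
top 424 mean [ 0.42810995 -0.31533231  0.03568705] rect ((429.10888671875, -316.2478332519531), (24.850988388061523, 101.41278076171875), 77.52672576904297) yaw -11.714585331384384
    -0.06 43 0.037528158915787424
    -0.04 87 0.03698452042253475
    -0.02 83 0.03646917814048467
    0.0 83 0.03474803501574519
    0.02 83 0.03489168792856123
    0.04 45 0.033622948349264936
tri stapler (array([ 0.429085  , -0.31846235,  0.02554208]), np.float64(0.000736722896341751))
scene ((313.5000305175781, 244.0000457763672), (14.849242210388184, 17.677669525146484), 45.0) [0.65235443 0.03311339 0.07233911] [0.06978746 0.07390537 0.0751991 ]
top ((280.5, 154.0), (16.0, 21.0), 90.0) [0.6461788  0.03609383 0.07210536] [0.06845079 0.07414689 0.07553434]
tri plate (array([0.64822058, 0.03663744, 0.06551409]), np.float64(0.0001697300413681928))
```

Emit:
move_arm(
  moves=[
    {"dy": -0.0753, "dz": 0.12},
    {"dy": -0.0753, "dz": 0.12},
    {"dy": -0.0753, "dz": 0.12},
    {"dy": -0.0753, "dz": 0.12},
    {"dy": -0.0753, "dz": 0.12},
    {"dy": -0.0753, "dz": 0.12},
    {"dy": -0.0753, "dz": 0.12},
    {"dy": -0.0753, "dz": 0.12},
    {"dy": -0.0753, "dz": 0.12},
    {"dy": -0.0753, "dz": 0.12},
    {"dy": -0.0753, "dz": 0.12},
    {"dy": -0.0753, "dz": 0.12},
    {"dy": -0.0753, "dz": 0.12},
    {"dy": -0.0753, "dz": 0.12},
    {"dy": -0.0753, "dz": 0.12},
    {"dy": -0.0753, "dz": 0.12},
    {"dy": -0.0753, "dz": 0.12},
    {"dy": -0.0753, "dz": 0.12},
    {"dy": -0.0753, "dz": 0.12},
    {"dy": -0.0753, "dz": 0.12},
  ],
  hand=0,
  force=40,
)

```text
invalid input at $.moves[0]: expected keys dx, dy, dz, ax, ay, az
```

```bash
cat >> h.py <<'E'
def go(p,yaw=None):
    s=ctrl.read_state(); R=np.array(s['orientation']); d=R.T@(np.array(p)-s['tcp_pos'])/.25
    y=np.degrees(np.arctan2(R[1,1],R[0,1]))
    print('t',s['time'],'pos',np.round(s['tcp_pos'],4),'yaw',round(y,2),'total d units',np.round(d,4),'tilt',np.round(R[:,0],4),'F',np.round(s['force'],2),'open',round(s['opening'],4))
    if yaw is not None: print('ax total units',-(yaw-y)/120)
E
python3 -c "
from h import *
go([.648,.036,.11])"
```

```text
t 0.1 pos [0.2064 0.5896 0.2498] yaw 70.7 total d units [ 0.5604 -1.5058  2.399 ] tilt [-5.e-04 -9.e-04 -1.e+00] F [0.01 0.23 0.04] open 0.0853
```

Emit:
move_arm(
  moves=[
    {"dx": 0, "dy": -0.1, "dz": 0.16, "ax": 0, "ay": 0, "az": 0},
    {"dx": 0, "dy": -0.1, "dz": 0.16, "ax": 0, "ay": 0, "az": 0},
    {"dx": 0, "dy": -0.1, "dz": 0.16, "ax": 0, "ay": 0, "az": 0},
    {"dx": 0, "dy": -0.1, "dz": 0.16, "ax": 0, "ay": 0, "az": 0},
    {"dx": 0, "dy": -0.1, "dz": 0.16, "ax": 0, "ay": 0, "az": 0},
    {"dx": 0, "dy": -0.1, "dz": 0.16, "ax": 0, "ay": 0, "az": 0},
    {"dx": 0, "dy": -0.1, "dz": 0.16, "ax": 0, "ay": 0, "az": 0},
    {"dx": 0, "dy": -0.1, "dz": 0.16, "ax": 0, "ay": 0, "az": 0},
    {"dx": 0, "dy": -0.1, "dz": 0.16, "ax": 0, "ay": 0, "az": 0},
    {"dx": 0, "dy": -0.1, "dz": 0.16, "ax": 0, "ay": 0, "az": 0},
    {"dx": 0, "dy": -0.1, "dz": 0.16, "ax": 0, "ay": 0, "az": 0},
    {"dx": 0, "dy": -0.1, "dz": 0.16, "ax": 0, "ay": 0, "az": 0},
    {"dx": 0, "dy": -0.1, "dz": 0.16, "ax": 0, "ay": 0, "az": 0},
    {"dx": 0, "dy": -0.1, "dz": 0.16, "ax": 0, "ay": 0, "az": 0},
    {"dx": 0, "dy": -0.1, "dz": 0.16, "ax": 0, "ay": 0, "az": 0},
    {"dx": 0, "dy": 0, "dz": 0, "ax": 0, "ay": 0, "az": 0},
  ],
  hand=0,
  force=40,
)

```text
time: 1.7
tcp_pos: [0.6517, 0.033, 0.2495]
orientation: [[0.001, 0.334, 0.942], [-0.001, 0.942, -0.334], [-1.0, -0.001, 0.001]]
force: [0.4, 0.8, -0.5]
opening: 0.0002
```

```bash
python3 -c "
from h import *
go([.648,.036,.11],79)"
```

```text
t 1.7 pos [0.6517 0.033  0.2495] yaw 70.47 total d units [ 0.5579  0.0067 -0.0185] tilt [ 8.0e-04 -1.1e-03 -1.0e+00] F [ 0.38  0.77 -0.48] open 0.0002
ax total units -0.07105633809448134
```

Emit:
move_arm(
  moves=[
    {"dx": 0.15, "dy": 0.007, "dz": -0.018, "ax": 0, "ay": 0, "az": 0},
    {"dx": 0.15, "dy": 0, "dz": 0, "ax": 0, "ay": 0, "az": 0},
    {"dx": 0.15, "dy": 0, "dz": 0, "ax": 0, "ay": 0, "az": 0},
    {"dx": 0.11, "dy": 0, "dz": 0, "ax": 0, "ay": 0, "az": 0},
    {"dx": 0.04, "dy": 0, "dz": 0, "ax": 0, "ay": 0, "az": 0},
    {"dx": 0.02, "dy": 0, "dz": 0, "ax": 0, "ay": 0, "az": 0},
    {"dx": 0, "dy": 0, "dz": 0, "ax": 0, "ay": 0, "az": 0},
  ],
)

```text
time: 2.4
tcp_pos: [0.6456, 0.0409, 0.0958]
orientation: [[0.0, 0.33, 0.944], [-0.0, 0.944, -0.33], [-1.0, 0.0, 0.0]]
force: [-0.5, 0.3, 0.8]
opening: 0.0002
```

Emit:
move_arm(
  moves=[
    {"dx": 0.012, "dy": -0.012, "dz": 0.01, "ax": 0, "ay": 0, "az": 0},
    {"dx": 0.008, "dy": 0, "dz": 0, "ax": 0, "ay": 0, "az": 0},
    {"dx": 0.008, "dy": 0, "dz": 0, "ax": 0, "ay": 0, "az": 0},
    {"dx": 0.008, "dy": 0, "dz": 0, "ax": 0, "ay": 0, "az": 0},
    {"dx": 0, "dy": 0, "dz": 0, "ax": 0, "ay": 0, "az": 0},
  ],
)

```text
time: 2.9
tcp_pos: [0.6472, 0.037, 0.0866]
orientation: [[0.001, 0.331, 0.944], [-0.0, 0.944, -0.331], [-1.0, 0.0, 0.001]]
force: [2.1, -2.9, 5.3]
opening: 0.0002
```

Emit:
move_arm(
  moves=[
    {"dx": 0.003, "dy": 0, "dz": 0, "ax": 0, "ay": 0, "az": 0},
    {"dx": 0, "dy": 0, "dz": 0, "ax": 0, "ay": 0, "az": 0},
    {"dx": -0.1, "dy": 0, "dz": 0, "ax": 0, "ay": 0, "az": 0},
    {"dx": -0.15, "dy": 0, "dz": 0, "ax": 0, "ay": 0, "az": 0},
    {"dx": -0.15, "dy": 0, "dz": 0, "ax": 0, "ay": 0, "az": 0},
    {"dx": -0.15, "dy": 0, "dz": 0, "ax": 0, "ay": 0, "az": 0},
  ],
)

```text
time: 3.5
tcp_pos: [0.6458, 0.0374, 0.2241]
orientation: [[-0.002, 0.33, 0.944], [0.0, 0.944, -0.33], [-1.0, -0.0, -0.002]]
force: [0.6, -0.5, -0.7]
opening: -0.0
```

```bash
python3 -c "
from h import *
a=snap('scene','scene1')['image'];b=snap('top','top1')['image']
cv2.imwrite('pics/s1.png',cv2.resize(np.hstack([a,b]),(800,300))[:,:,::-1])
go([.43,-.318,.12],78.2)"
```

```text
t 3.6 pos [0.6484 0.0374 0.2281] yaw 70.71 total d units [ 0.4263 -1.6313 -0.3579] tilt [ 0.007  0.    -1.   ] F [-0.31  0.54 -0.58] open -0.0001
ax total units -0.062382763236292625
```

View pics/s1.png

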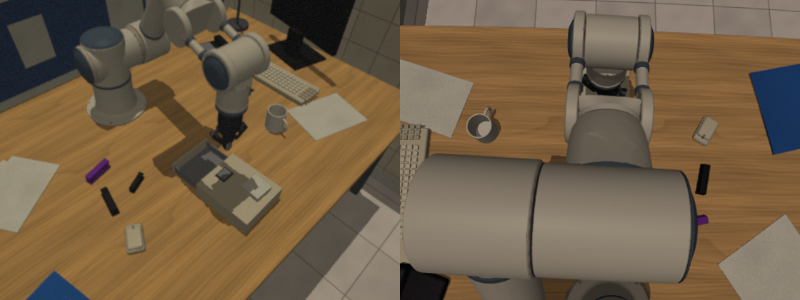

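The drawer has sprung open and the other objects haven't moved. I'll go over the stapler.

Emit:
move_arm(
  moves=[
    {"dx": 0, "dy": 0, "dz": 0, "ax": -0.0624, "ay": 0, "az": 0},
    {"dx": 0, "dy": -0.157, "dz": -0.0565, "ax": 0, "ay": 0, "az": 0},
    {"dx": 0, "dy": -0.157, "dz": -0.0565, "ax": 0, "ay": 0, "az": 0},
    {"dx": 0, "dy": -0.157, "dz": -0.0565, "ax": 0, "ay": 0, "az": 0},
    {"dx": 0, "dy": -0.157, "dz": -0.0565, "ax": 0, "ay": 0, "az": 0},
    {"dx": 0, "dy": -0.157, "dz": -0.0565, "ax": 0, "ay": 0, "az": 0},
    {"dx": 0, "dy": -0.157, "dz": -0.0565, "ax": 0, "ay": 0, "az": 0},
    {"dx": 0, "dy": -0.157, "dz": -0.0565, "ax": 0, "ay": 0, "az": 0},
    {"dx": 0, "dy": -0.157, "dz": -0.0565, "ax": 0, "ay": 0, "az": 0},
    {"dx": 0, "dy": -0.157, "dz": -0.0565, "ax": 0, "ay": 0, "az": 0},
    {"dx": 0, "dy": -0.157, "dz": -0.0565, "ax": 0, "ay": 0, "az": 0},
    {"dx": 0, "dy": 0, "dz": 0, "ax": 0, "ay": 0, "az": 0},
    {"dx": 0, "dy": 0, "dz": 0, "ax": 0, "ay": 0, "az": 0},
  ],
  hand=0.7,
)

```text
time: 4.9
tcp_pos: [0.4272, -0.3183, 0.2224]
orientation: [[-0.001, 0.207, 0.978], [0.001, 0.978, -0.207], [-1.0, 0.001, -0.001]]
force: [-0.7, 0.1, 0.7]
opening: 0.06
```

```bash
python3 -c "
from h import *
go([.43,-.318,.024],78.2)
b=snap('top','top2')
a=snap('scene','scene2')
cv2.imwrite('pics/s2.png',cv2.resize(np.hstack([a['image'],b['image']]),(800,300))[:,:,::-1])
P=cloud(b)
im=b['image'].astype(int)
for n,c in(('top',b),('scene',a)):
  P=cloud(c);m=(P[:,:,2]>.045)&(P[:,:,2]<.064)&(np.hypot(P[:,:,0]-.47,P[:,:,1]-.03)<.13)
  q=P[m]; print(n,len(q),np.median(q,0) if len(q) else '', cv2.minAreaRect((q[:,:2]*1000).astype(np.float32)) if len(q)>5 else '')
"
```

```text
t 4.9 pos [ 0.4272 -0.3183  0.2224] yaw 78.08 total d units [0.7936 0.0025 0.0115] tilt [-9.0e-04  1.3e-03 -1.0e+00] F [-0.67  0.14  0.73] open 0.06
ax total units -0.0010357215421182768
top 335 [0.46606186 0.03673172 0.05720004] ((511.52325439453125, 30.538558959960938), (102.27101135253906, 181.6174774169922), 1.5397001504898071)
scene 337 [0.47048067 0.02216539 0.05489164] ((511.7166748046875, 27.288223266601562), (187.7529296875, 106.8766860961914), 89.43994140625)
```

View pics/s2.png

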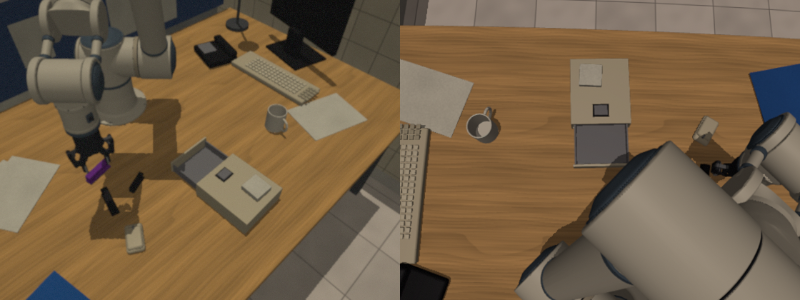

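The drawer is fully open, with its front panel at x≈0.467 as predicted. Now descending on the stapler.

Emit:
move_arm(
  moves=[
    {"dx": 0.14, "dy": 0, "dz": 0.008, "ax": 0, "ay": 0, "az": 0},
    {"dx": 0.14, "dy": 0, "dz": 0, "ax": 0, "ay": 0, "az": 0},
    {"dx": 0.14, "dy": 0, "dz": 0, "ax": 0, "ay": 0, "az": 0},
    {"dx": 0.14, "dy": 0, "dz": 0, "ax": 0, "ay": 0, "az": 0},
    {"dx": 0.1, "dy": 0, "dz": 0, "ax": 0, "ay": 0, "az": 0},
    {"dx": 0.06, "dy": 0, "dz": 0, "ax": 0, "ay": 0, "az": 0},
    {"dx": 0.03, "dy": 0, "dz": 0, "ax": 0, "ay": 0, "az": 0},
    {"dx": 0, "dy": 0, "dz": 0, "ax": 0, "ay": 0, "az": 0},
    {"dx": 0, "dy": 0, "dz": 0, "ax": 0, "ay": 0, "az": 0},
  ],
)

```text
time: 5.9
tcp_pos: [0.4305, -0.3183, 0.0361]
orientation: [[0.0, 0.204, 0.979], [-0.0, 0.979, -0.204], [-1.0, -0.0, 0.001]]
force: [-0.3, -0.5, -0.3]
opening: 0.0597
```

```bash
python3 -c "
from h import *
go([.43,-.318,.024],78.2)"
```

```text
t 5.9 pos [ 0.4305 -0.3183  0.0361] yaw 78.23 total d units [ 0.0484  0.0009 -0.0022] tilt [ 5.e-04 -4.e-04 -1.e+00] F [-0.31 -0.55 -0.3 ] open 0.0597
ax total units 0.0002714931388998328
```

Emit:
move_arm(
  moves=[
    {"dx": 0.03, "dy": 0, "dz": 0, "ax": 0, "ay": 0, "az": 0},
    {"dx": 0.014, "dy": 0, "dz": 0, "ax": 0, "ay": 0, "az": 0},
    {"dx": 0, "dy": 0, "dz": 0, "ax": 0, "ay": 0, "az": 0},
  ],
)

```text
time: 6.2
tcp_pos: [0.4298, -0.3185, 0.0243]
orientation: [[-0.0, 0.205, 0.979], [0.0, 0.979, -0.205], [-1.0, 0.0, -0.0]]
force: [-0.6, -0.6, -0.1]
opening: 0.0595
```

Emit:
move_arm(
  moves=[
    {"dx": 0, "dy": 0, "dz": 0, "ax": 0, "ay": 0, "az": 0},
    {"dx": 0, "dy": 0, "dz": 0, "ax": 0, "ay": 0, "az": 0},
    {"dx": 0, "dy": 0, "dz": 0, "ax": 0, "ay": 0, "az": 0},
    {"dx": 0, "dy": 0, "dz": 0, "ax": 0, "ay": 0, "az": 0},
    {"dx": 0, "dy": 0, "dz": 0, "ax": 0, "ay": 0, "az": 0},
    {"dx": 0, "dy": 0, "dz": 0, "ax": 0, "ay": 0, "az": 0},
  ],
  hand=0,
  force=40,
)

```text
time: 6.8
tcp_pos: [0.43, -0.3186, 0.0249]
orientation: [[0.0, 0.205, 0.979], [-0.0, 0.979, -0.205], [-1.0, -0.0, 0.0]]
force: [-1.0, 1.8, 4.9]
opening: 0.0278
```

```bash
python3 -c "
from h import *
go([.43,-.318,.024],78.2)"
```

```text
t 6.8 pos [ 0.43   -0.3186  0.0249] yaw 78.19 total d units [ 0.0036  0.0025 -0.0006] tilt [ 3.e-04 -3.e-04 -1.e+00] F [-1.01  1.75  4.92] open 0.0278
ax total units -8.498445997169312e-05
```

Emit:
move_arm(
  moves=[
    {"dx": -0.02, "dy": 0, "dz": 0, "ax": 0, "ay": 0, "az": 0},
    {"dx": -0.06, "dy": 0, "dz": 0, "ax": 0, "ay": 0, "az": 0},
    {"dx": -0.1, "dy": 0, "dz": 0, "ax": 0, "ay": 0, "az": 0},
    {"dx": -0.12, "dy": 0, "dz": 0, "ax": 0, "ay": 0, "az": 0},
    {"dx": -0.12, "dy": 0, "dz": 0, "ax": 0, "ay": 0, "az": 0},
    {"dx": -0.08, "dy": 0, "dz": 0, "ax": 0, "ay": 0, "az": 0},
    {"dx": -0.04, "dy": 0, "dz": 0, "ax": 0, "ay": 0, "az": 0},
    {"dx": 0, "dy": 0, "dz": 0, "ax": 0, "ay": 0, "az": 0},
    {"dx": 0, "dy": 0, "dz": 0, "ax": 0, "ay": 0, "az": 0},
  ],
)

```text
time: 7.7
tcp_pos: [0.4297, -0.3183, 0.1588]
orientation: [[-0.001, 0.205, 0.979], [0.001, 0.979, -0.205], [-1.0, 0.0, -0.001]]
force: [-0.5, -0.3, -1.1]
opening: 0.0274
```

```bash
python3 -c "
from h import *
go([.537,.031,.16],2.6)
a=snap('scene','scene3')
cv2.imwrite('pics/s3.png',cv2.resize(a['image'][130:330,50:250],(600,600))[:,:,::-1])"
```

```text
t 7.7 pos [ 0.4297 -0.3183  0.1588] yaw 78.19 total d units [-0.0042  1.4554  0.1343] tilt [-7.e-04  6.e-04 -1.e+00] F [-0.52 -0.29 -1.1 ] open 0.0274
ax total units 0.6299131123438109
```

View pics/s3.png

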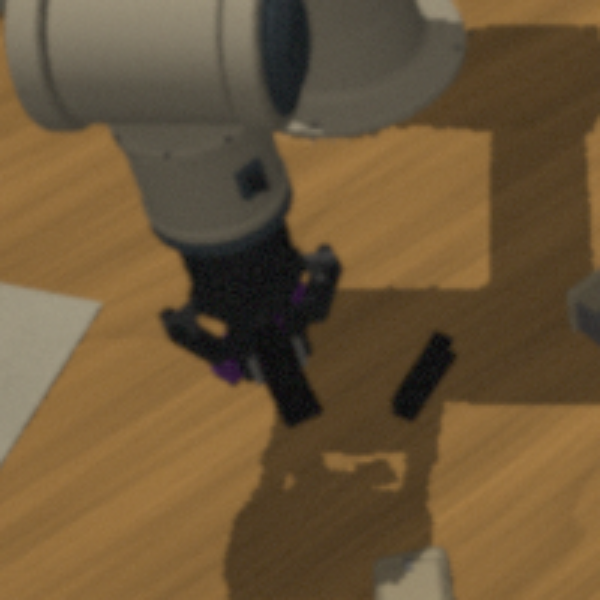

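The stapler is held and lifted clear, in the gripper at crop (285,370). Next I'll turn it and carry it over the drawer.

Emit:
move_arm(
  moves=[
    {"dx": 0, "dy": 0, "dz": 0, "ax": 0.063, "ay": 0, "az": 0},
    {"dx": 0, "dy": 0, "dz": 0, "ax": 0.063, "ay": 0, "az": 0},
    {"dx": 0, "dy": 0, "dz": 0, "ax": 0.063, "ay": 0, "az": 0},
    {"dx": 0, "dy": 0, "dz": 0, "ax": 0.063, "ay": 0, "az": 0},
    {"dx": 0, "dy": 0, "dz": 0, "ax": 0.063, "ay": 0, "az": 0},
    {"dx": 0, "dy": 0, "dz": 0, "ax": 0.063, "ay": 0, "az": 0},
    {"dx": 0, "dy": 0, "dz": 0, "ax": 0.063, "ay": 0, "az": 0},
    {"dx": 0, "dy": 0, "dz": 0, "ax": 0.063, "ay": 0, "az": 0},
    {"dx": 0, "dy": 0, "dz": 0, "ax": 0.063, "ay": 0, "az": 0},
    {"dx": 0, "dy": 0, "dz": 0, "ax": 0.063, "ay": 0, "az": 0},
    {"dx": 0, "dy": 0, "dz": 0, "ax": 0, "ay": 0, "az": 0},
  ],
)

```text
time: 8.85
tcp_pos: [0.4296, -0.3182, 0.1584]
orientation: [[-0.002, 0.999, 0.043], [0.001, 0.043, -0.999], [-1.0, -0.001, -0.001]]
force: [-0.0, 0.6, -1.8]
opening: 0.0273
```

Emit:
move_arm(
  moves=[
    {"dx": 0, "dy": 0.03, "dz": -0.08, "ax": 0, "ay": 0, "az": 0},
    {"dx": 0, "dy": 0.046, "dz": -0.13, "ax": 0, "ay": 0, "az": 0},
    {"dx": 0, "dy": 0.046, "dz": -0.13, "ax": 0, "ay": 0, "az": 0},
    {"dx": 0, "dy": 0.046, "dz": -0.13, "ax": 0, "ay": 0, "az": 0},
    {"dx": 0, "dy": 0.046, "dz": -0.13, "ax": 0, "ay": 0, "az": 0},
    {"dx": 0, "dy": 0.046, "dz": -0.13, "ax": 0, "ay": 0, "az": 0},
    {"dx": 0, "dy": 0.046, "dz": -0.13, "ax": 0, "ay": 0, "az": 0},
    {"dx": 0, "dy": 0.046, "dz": -0.13, "ax": 0, "ay": 0, "az": 0},
    {"dx": 0, "dy": 0.046, "dz": -0.13, "ax": 0, "ay": 0, "az": 0},
    {"dx": 0, "dy": 0.046, "dz": -0.13, "ax": 0, "ay": 0, "az": 0},
    {"dx": 0, "dy": 0.03, "dz": -0.08, "ax": 0, "ay": 0, "az": 0},
    {"dx": 0, "dy": 0.018, "dz": -0.046, "ax": 0, "ay": 0, "az": 0},
    {"dx": 0, "dy": 0, "dz": 0, "ax": 0, "ay": 0, "az": 0},
    {"dx": 0, "dy": 0, "dz": 0, "ax": 0, "ay": 0, "az": 0},
  ],
)

```text
time: 10.25
tcp_pos: [0.537, 0.0301, 0.1591]
orientation: [[-0.001, 0.999, 0.047], [-0.0, 0.047, -0.999], [-1.0, -0.001, 0.0]]
force: [-0.8, 0.1, -1.3]
opening: 0.0274
```

```bash
python3 -c "
from h import *
go([.537,.031,.038],2.6)
a=snap('scene','scene4')
cv2.imwrite('pics/s4.png',cv2.resize(a['image'][120:320,180:400],(660,600))[:,:,::-1])"
```

```text
t 10.25 pos [0.537  0.0301 0.1591] yaw 2.68 total d units [ 0.4846  0.0008 -0.0036] tilt [-8.e-04 -2.e-04 -1.e+00] F [-0.75  0.11 -1.26] open 0.0274
ax total units 0.0007032079674013796
```

View pics/s4.png

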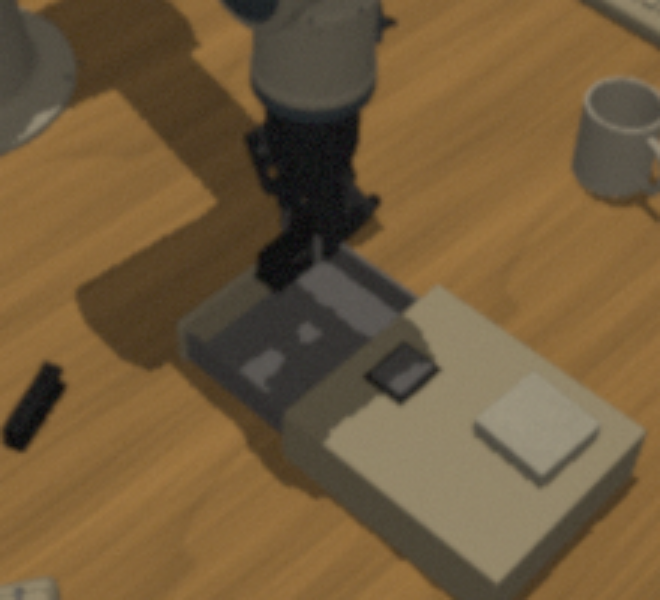

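The stapler hangs level over the open drawer, lying across it. Lowering.

Emit:
move_arm(
  moves=[
    {"dx": 0.1, "dy": 0, "dz": 0, "ax": 0, "ay": 0, "az": 0},
    {"dx": 0.12, "dy": 0, "dz": 0, "ax": 0, "ay": 0, "az": 0},
    {"dx": 0.12, "dy": 0, "dz": 0, "ax": 0, "ay": 0, "az": 0},
    {"dx": 0.06, "dy": 0, "dz": 0, "ax": 0, "ay": 0, "az": 0},
    {"dx": 0.03, "dy": 0, "dz": 0, "ax": 0, "ay": 0, "az": 0},
    {"dx": 0.015, "dy": 0, "dz": 0, "ax": 0, "ay": 0, "az": 0},
    {"dx": 0, "dy": 0, "dz": 0, "ax": 0, "ay": 0, "az": 0},
    {"dx": 0, "dy": 0, "dz": 0, "ax": 0, "ay": 0, "az": 0},
  ],
)

```text
time: 11.1
tcp_pos: [0.5378, 0.0304, 0.049]
orientation: [[0.001, 0.999, 0.045], [-0.0, 0.045, -0.999], [-1.0, 0.001, 0.0]]
force: [-0.9, 0.1, -2.1]
opening: 0.0272
```

Emit:
move_arm(
  moves=[
    {"dx": 0.02, "dy": 0, "dz": 0, "ax": 0, "ay": 0, "az": 0},
    {"dx": 0.012, "dy": 0, "dz": 0, "ax": 0, "ay": 0, "az": 0},
    {"dx": 0.008, "dy": 0, "dz": 0, "ax": 0, "ay": 0, "az": 0},
    {"dx": 0, "dy": 0, "dz": 0, "ax": 0, "ay": 0, "az": 0},
  ],
)

```text
time: 11.5
tcp_pos: [0.5371, 0.0307, 0.038]
orientation: [[-0.0, 0.999, 0.045], [0.0, 0.045, -0.999], [-1.0, -0.0, -0.0]]
force: [-0.2, -0.4, -0.8]
opening: 0.0276
```

Emit:
move_arm(
  moves=[
    {"dx": 0.004, "dy": 0, "dz": 0, "ax": 0, "ay": 0, "az": 0},
    {"dx": 0, "dy": 0, "dz": 0, "ax": 0, "ay": 0, "az": 0},
  ],
)

```text
time: 11.7
tcp_pos: [0.5373, 0.0307, 0.0372]
orientation: [[-0.0, 0.999, 0.045], [-0.0, 0.045, -0.999], [-1.0, -0.0, 0.0]]
force: [-1.0, -0.1, 0.2]
opening: 0.0272
```

Emit:
move_arm(
  moves=[
    {"dx": 0.003, "dy": 0, "dz": 0, "ax": 0, "ay": 0, "az": 0},
    {"dx": 0, "dy": 0, "dz": 0, "ax": 0, "ay": 0, "az": 0},
  ],
)

```text
time: 11.9
tcp_pos: [0.5374, 0.0307, 0.0369]
orientation: [[0.0, 0.999, 0.045], [-0.0, 0.045, -0.999], [-1.0, 0.0, 0.0]]
force: [-1.1, -0.6, 5.6]
opening: 0.0275
```

Fz rose to +5.6 N at the expected height, so the stapler is on the drawer floor. Releasing it.

Emit:
move_arm(
  moves=[
    {"dx": 0, "dy": 0, "dz": 0, "ax": 0, "ay": 0, "az": 0},
    {"dx": 0, "dy": 0, "dz": 0, "ax": 0, "ay": 0, "az": 0},
    {"dx": 0, "dy": 0, "dz": 0, "ax": 0, "ay": 0, "az": 0},
    {"dx": 0, "dy": 0, "dz": 0, "ax": 0, "ay": 0, "az": 0},
    {"dx": 0, "dy": 0, "dz": 0, "ax": 0, "ay": 0, "az": 0},
  ],
  hand=0.55,
)

```text
time: 12.4
tcp_pos: [0.5373, 0.0307, 0.0365]
orientation: [[-0.0, 0.999, 0.045], [0.0, 0.045, -0.999], [-1.0, -0.0, -0.0]]
force: [0.2, -0.5, 0.1]
opening: 0.0469
```

Emit:
move_arm(
  moves=[
    {"dx": -0.02, "dy": 0, "dz": 0, "ax": 0, "ay": 0, "az": 0},
    {"dx": -0.06, "dy": 0, "dz": 0, "ax": 0, "ay": 0, "az": 0},
    {"dx": -0.12, "dy": 0, "dz": 0, "ax": 0, "ay": 0, "az": 0},
    {"dx": -0.14, "dy": 0, "dz": 0, "ax": 0, "ay": 0, "az": 0},
    {"dx": -0.14, "dy": 0, "dz": 0, "ax": 0, "ay": 0, "az": 0},
    {"dx": -0.1, "dy": 0, "dz": 0, "ax": 0, "ay": 0, "az": 0},
    {"dx": 0, "dy": -0.15, "dz": 0, "ax": 0, "ay": 0, "az": 0},
    {"dx": 0, "dy": -0.15, "dz": 0, "ax": 0, "ay": 0, "az": 0},
    {"dx": 0, "dy": -0.15, "dz": 0, "ax": 0, "ay": 0, "az": 0},
    {"dx": 0, "dy": 0, "dz": 0, "ax": 0, "ay": 0, "az": 0},
  ],
)

```text
time: 13.4
tcp_pos: [0.4197, 0.0258, 0.1816]
orientation: [[-0.004, 0.999, 0.045], [0.0, 0.045, -0.999], [-1.0, -0.004, -0.0]]
force: [0.5, 0.4, 0.3]
opening: 0.047
```

```bash
python3 -c "
from h import *
go([.42,.025,.16],92.6)
a=snap('scene','scene5')
cv2.imwrite('pics/s5.png',cv2.resize(a['image'][120:320,180:400],(660,600))[:,:,::-1])"
```

```text
t 13.4 pos [0.4197 0.0258 0.1816] yaw 2.59 total d units [0.0863 0.0012 0.0033] tilt [-4.e-03  2.e-04 -1.e+00] F [0.46 0.4  0.33] open 0.047
ax total units -0.7500509242996111
```

View pics/s5.png

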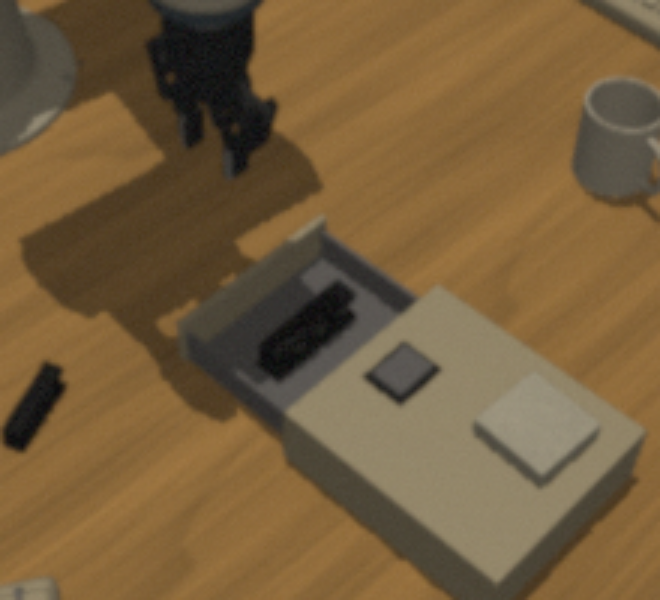

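The stapler lies flat across the drawer, at crop (305,330), and sits below the rim. I'll shut the fingers, turn, and go down in front of the drawer.

Emit:
move_arm(
  moves=[
    {"dx": 0, "dy": 0, "dz": 0, "ax": -0.068, "ay": 0, "az": 0},
    {"dx": 0, "dy": 0, "dz": 0, "ax": -0.068, "ay": 0, "az": 0},
    {"dx": 0, "dy": 0, "dz": 0, "ax": -0.068, "ay": 0, "az": 0},
    {"dx": 0, "dy": 0, "dz": 0, "ax": -0.068, "ay": 0, "az": 0},
    {"dx": 0, "dy": 0, "dz": 0, "ax": -0.068, "ay": 0, "az": 0},
    {"dx": 0, "dy": 0, "dz": 0, "ax": -0.068, "ay": 0, "az": 0},
    {"dx": 0, "dy": 0, "dz": 0, "ax": -0.068, "ay": 0, "az": 0},
    {"dx": 0, "dy": 0, "dz": 0, "ax": -0.068, "ay": 0, "az": 0},
    {"dx": 0, "dy": 0, "dz": 0, "ax": -0.068, "ay": 0, "az": 0},
    {"dx": 0, "dy": 0, "dz": 0, "ax": -0.068, "ay": 0, "az": 0},
    {"dx": 0, "dy": 0, "dz": 0, "ax": -0.068, "ay": 0, "az": 0},
    {"dx": 0.12, "dy": 0, "dz": 0, "ax": 0, "ay": 0, "az": 0},
    {"dx": 0.12, "dy": 0, "dz": 0, "ax": 0, "ay": 0, "az": 0},
    {"dx": 0.12, "dy": 0, "dz": 0, "ax": 0, "ay": 0, "az": 0},
    {"dx": 0.12, "dy": 0, "dz": 0, "ax": 0, "ay": 0, "az": 0},
    {"dx": 0.05, "dy": 0, "dz": 0, "ax": 0, "ay": 0, "az": 0},
    {"dx": 0, "dy": 0, "dz": 0, "ax": 0, "ay": 0, "az": 0},
    {"dx": 0, "dy": 0, "dz": 0, "ax": 0, "ay": 0, "az": 0},
  ],
  hand=0,
)

```text
time: 15.25
tcp_pos: [0.4257, 0.0256, 0.0493]
orientation: [[0.0, -0.041, 0.999], [-0.0, 0.999, 0.041], [-1.0, -0.0, 0.0]]
force: [-0.3, 0.4, 0.4]
opening: -0.0003
```

```bash
python3 -c "
from h import *
go([.45,.027,.05],92.6)
a=snap('scene','scene6')
cv2.imwrite('pics/s6.png',cv2.resize(a['image'][120:320,180:400],(660,600))[:,:,::-1])"
```

```text
t 15.25 pos [0.4257 0.0256 0.0493] yaw 92.35 total d units [-0.0029  0.0017  0.0974] tilt [ 3.e-04 -0.e+00 -1.e+00] F [-0.26  0.43  0.44] open -0.0003
ax total units -0.0020498451993425705
```

View pics/s6.png

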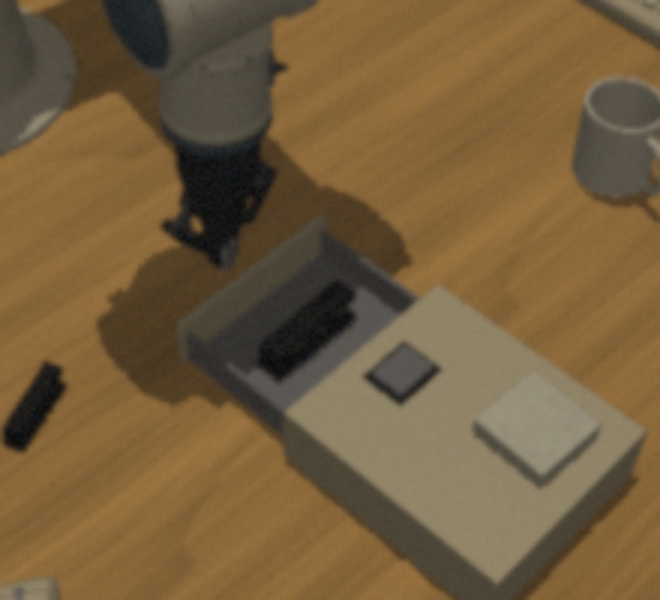

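The gripper is in front of the panel. I'll push gently.

Emit:
move_arm(
  moves=[
    {"dx": 0, "dy": 0, "dz": 0.04, "ax": 0, "ay": 0, "az": 0},
    {"dx": 0, "dy": 0, "dz": 0.03, "ax": 0, "ay": 0, "az": 0},
    {"dx": 0, "dy": 0, "dz": 0.02, "ax": 0, "ay": 0, "az": 0},
    {"dx": 0, "dy": 0, "dz": 0.016, "ax": 0, "ay": 0, "az": 0},
    {"dx": 0, "dy": 0, "dz": 0.016, "ax": 0, "ay": 0, "az": 0},
    {"dx": 0, "dy": 0, "dz": 0.016, "ax": 0, "ay": 0, "az": 0},
    {"dx": 0, "dy": 0, "dz": 0.02, "ax": 0, "ay": 0, "az": 0},
    {"dx": 0, "dy": 0, "dz": 0.024, "ax": 0, "ay": 0, "az": 0},
    {"dx": 0, "dy": 0, "dz": 0.024, "ax": 0, "ay": 0, "az": 0},
    {"dx": 0, "dy": 0, "dz": 0.024, "ax": 0, "ay": 0, "az": 0},
    {"dx": 0, "dy": 0, "dz": 0.024, "ax": 0, "ay": 0, "az": 0},
    {"dx": 0, "dy": 0, "dz": 0.024, "ax": 0, "ay": 0, "az": 0},
    {"dx": 0, "dy": 0, "dz": 0.024, "ax": 0, "ay": 0, "az": 0},
    {"dx": 0, "dy": 0, "dz": 0.024, "ax": 0, "ay": 0, "az": 0},
  ],
)

```text
time: 16.7
tcp_pos: [0.5068, 0.029, 0.049]
orientation: [[-0.0, -0.041, 0.999], [0.0, 0.999, 0.041], [-1.0, 0.0, -0.0]]
force: [-4.1, 2.6, 0.2]
opening: -0.0002
```

```bash
python3 -c "
from h import *
go([.585,.033,.05],92.6)
a=snap('scene','scene7')
cv2.imwrite('pics/s7.png',cv2.resize(a['image'][120:320,180:400],(660,600))[:,:,::-1])"
```

```text
t 16.7 pos [0.5068 0.029  0.049 ] yaw 92.35 total d units [-0.0042  0.0032  0.3133] tilt [-2.e-04  0.e+00 -1.e+00] F [-4.09  2.6   0.24] open -0.0002
ax total units -0.002063059345616717
```

View pics/s7.png

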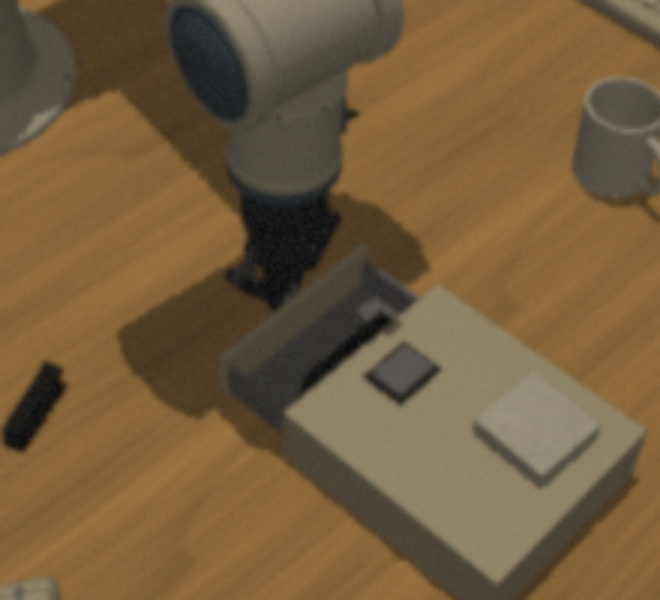

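The drawer is sliding in with the stapler passing under the roof, at about 4 N. Continuing.

Emit:
move_arm(
  moves=[
    {"dx": 0, "dy": 0, "dz": 0.024, "ax": 0, "ay": 0, "az": 0},
    {"dx": 0, "dy": 0, "dz": 0.024, "ax": 0, "ay": 0, "az": 0},
    {"dx": 0, "dy": 0, "dz": 0.024, "ax": 0, "ay": 0, "az": 0},
    {"dx": 0, "dy": 0, "dz": 0.024, "ax": 0, "ay": 0, "az": 0},
    {"dx": 0, "dy": 0, "dz": 0.024, "ax": 0, "ay": 0, "az": 0},
    {"dx": 0, "dy": 0, "dz": 0.024, "ax": 0, "ay": 0, "az": 0},
    {"dx": 0, "dy": 0, "dz": 0.024, "ax": 0, "ay": 0, "az": 0},
    {"dx": 0, "dy": 0, "dz": 0.024, "ax": 0, "ay": 0, "az": 0},
    {"dx": 0, "dy": 0, "dz": 0.024, "ax": 0, "ay": 0, "az": 0},
    {"dx": 0, "dy": 0, "dz": 0.024, "ax": 0, "ay": 0, "az": 0},
    {"dx": 0, "dy": 0, "dz": 0.016, "ax": 0, "ay": 0, "az": 0},
    {"dx": 0, "dy": 0, "dz": 0.012, "ax": 0, "ay": 0, "az": 0},
    {"dx": 0, "dy": 0, "dz": 0, "ax": 0, "ay": 0, "az": 0},
    {"dx": 0, "dy": 0, "dz": 0, "ax": 0, "ay": 0, "az": 0},
  ],
)

```text
time: 18.15
tcp_pos: [0.5733, 0.0317, 0.049]
orientation: [[0.0, -0.041, 0.999], [-0.0, 0.999, 0.041], [-1.0, -0.0, 0.0]]
force: [-2.6, 2.1, 0.7]
opening: -0.0001
```

Emit:
move_arm(
  moves=[
    {"dx": 0, "dy": 0, "dz": 0.02, "ax": 0, "ay": 0, "az": 0},
    {"dx": 0, "dy": 0, "dz": 0.02, "ax": 0, "ay": 0, "az": 0},
    {"dx": 0, "dy": 0, "dz": 0.012, "ax": 0, "ay": 0, "az": 0},
    {"dx": 0, "dy": 0, "dz": 0.008, "ax": 0, "ay": 0, "az": 0},
    {"dx": 0, "dy": 0, "dz": 0, "ax": 0, "ay": 0, "az": 0},
  ],
)

```text
time: 18.65
tcp_pos: [0.5885, 0.0322, 0.0491]
orientation: [[0.0, -0.041, 0.999], [-0.0, 0.999, 0.041], [-1.0, -0.0, 0.0]]
force: [-1.8, 0.7, -0.6]
opening: -0.0002
```

Emit:
move_arm(
  moves=[
    {"dx": 0, "dy": 0, "dz": 0.01, "ax": 0, "ay": 0, "az": 0},
    {"dx": 0, "dy": 0, "dz": 0.006, "ax": 0, "ay": 0, "az": 0},
    {"dx": 0, "dy": 0, "dz": 0, "ax": 0, "ay": 0, "az": 0},
  ],
)

```text
time: 18.95
tcp_pos: [0.5924, 0.0323, 0.0491]
orientation: [[-0.0, -0.041, 0.999], [-0.0, 0.999, 0.041], [-1.0, -0.0, -0.0]]
force: [-3.8, -0.1, 1.9]
opening: -0.0
```

Emit:
move_arm(
  moves=[
    {"dx": 0, "dy": 0, "dz": 0.008, "ax": 0, "ay": 0, "az": 0},
    {"dx": 0, "dy": 0, "dz": 0, "ax": 0, "ay": 0, "az": 0},
  ],
)

```text
time: 19.15
tcp_pos: [0.5925, 0.0324, 0.0489]
orientation: [[-0.004, -0.041, 0.999], [-0.0, 0.999, 0.041], [-1.0, -0.0, -0.004]]
force: [-13.8, -2.5, 9.1]
opening: 0.0002
```

Emit:
move_arm(
  moves=[
    {"dx": 0, "dy": 0, "dz": 0.004, "ax": 0, "ay": 0, "az": 0},
    {"dx": 0, "dy": 0, "dz": 0, "ax": 0, "ay": 0, "az": 0},
  ],
)

```text
time: 19.35
tcp_pos: [0.5925, 0.0324, 0.0488]
orientation: [[-0.005, -0.041, 0.999], [-0.0, 0.999, 0.041], [-1.0, -0.0, -0.005]]
force: [-19.1, -2.2, 12.6]
opening: -0.0001
```

```bash
python3 -c "
from h import *
a=snap('scene','scene8')
cv2.imwrite('pics/s8.png',cv2.resize(a['image'][160:320,240:400],(600,600))[:,:,::-1])"
```

```text
(no output)
```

View pics/s8.png

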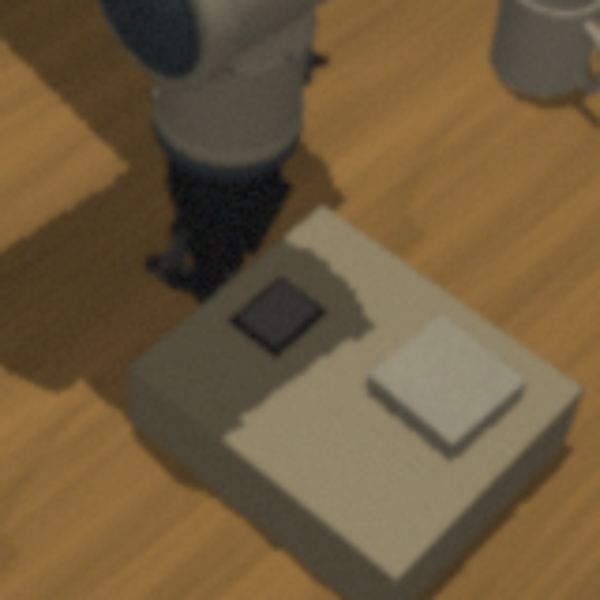

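The drawer looks shut and is against its stop. I'll back off and check that the catch holds.

Emit:
move_arm(
  moves=[
    {"dx": 0, "dy": 0, "dz": -0.03, "ax": 0, "ay": 0, "az": 0},
    {"dx": 0, "dy": 0, "dz": -0.03, "ax": 0, "ay": 0, "az": 0},
    {"dx": 0, "dy": 0, "dz": -0.1, "ax": 0, "ay": 0, "az": 0},
    {"dx": 0, "dy": 0, "dz": -0.14, "ax": 0, "ay": 0, "az": 0},
    {"dx": 0, "dy": 0, "dz": -0.14, "ax": 0, "ay": 0, "az": 0},
    {"dx": 0, "dy": 0, "dz": -0.14, "ax": 0, "ay": 0, "az": 0},
    {"dx": -0.14, "dy": 0, "dz": 0, "ax": 0, "ay": 0, "az": 0},
    {"dx": -0.14, "dy": 0, "dz": 0, "ax": 0, "ay": 0, "az": 0},
    {"dx": -0.14, "dy": 0, "dz": 0, "ax": 0, "ay": 0, "az": 0},
    {"dx": 0, "dy": 0, "dz": 0, "ax": 0, "ay": 0, "az": 0},
    {"dx": 0, "dy": 0, "dz": 0, "ax": 0, "ay": 0, "az": 0},
  ],
)

```text
time: 20.5
tcp_pos: [0.451, 0.0266, 0.1547]
orientation: [[0.003, -0.041, 0.999], [-0.0, 0.999, 0.041], [-1.0, -0.0, 0.003]]
force: [-0.8, 0.1, 0.3]
opening: -0.0002
```

```bash
python3 -c "
from h import *
a=snap('scene','scene9');b=snap('top','top9')
cv2.imwrite('pics/s9.png',np.hstack([cv2.resize(a['image'],(400,300)),cv2.resize(b['image'],(400,300))])[:,:,::-1])
P=cloud(a); m=(P[:,:,2]>.045)&(P[:,:,2]<.07)&(np.hypot(P[:,:,0]-.6,P[:,:,1]-.03)<.2)&(abs(P[:,:,1]-.03)<.07)
q=P[m]; u=np.array([np.cos(.0454),np.sin(.0454)]); s=(q[:,:2]-[.718,.039])@u; print('front extent x (unit):',np.percentile(s,[.2,1,3])); go([.4,.03,.2])"
```

```text
front extent x (unit): [-0.11413575 -0.11240137 -0.10921138]
t 20.6 pos [0.45   0.0267 0.1534] yaw 92.35 total d units [-0.1862  0.0216 -0.1995] tilt [-6.e-04  1.e-04 -1.e+00] F [-0.42  0.46  0.4 ] open 0.0004
```

View pics/s9.png

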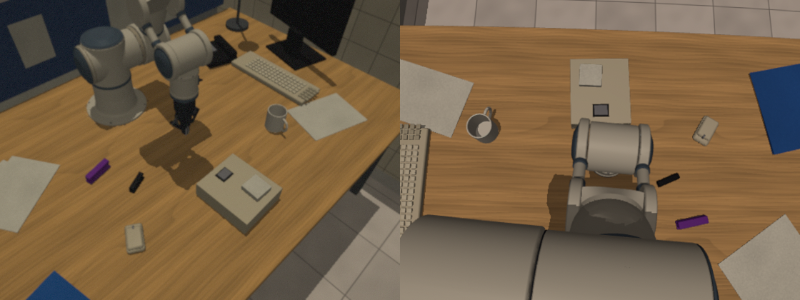

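The drawer is flush and shut. I'll wait one more second, recheck it and the other objects, then hand in.

Emit:
move_arm(
  moves=[
    {"dx": -0.1, "dy": 0, "dz": 0, "ax": 0, "ay": 0, "az": 0},
    {"dx": -0.1, "dy": 0, "dz": 0, "ax": 0, "ay": 0, "az": 0},
    {"dx": 0, "dy": 0, "dz": 0, "ax": 0, "ay": 0, "az": 0},
    {"dx": 0, "dy": 0, "dz": 0, "ax": 0, "ay": 0, "az": 0},
    {"dx": 0, "dy": 0, "dz": 0, "ax": 0, "ay": 0, "az": 0},
    {"dx": 0, "dy": 0, "dz": 0, "ax": 0, "ay": 0, "az": 0},
    {"dx": 0, "dy": 0, "dz": 0, "ax": 0, "ay": 0, "az": 0},
    {"dx": 0, "dy": 0, "dz": 0, "ax": 0, "ay": 0, "az": 0},
    {"dx": 0, "dy": 0, "dz": 0, "ax": 0, "ay": 0, "az": 0},
    {"dx": 0, "dy": 0, "dz": 0, "ax": 0, "ay": 0, "az": 0},
  ],
)

```text
time: 21.6
tcp_pos: [0.4504, 0.0266, 0.204]
orientation: [[-0.0, -0.041, 0.999], [-0.0, 0.999, 0.041], [-1.0, 0.0, -0.0]]
force: [0.2, 0.2, 0.6]
opening: -0.0001
```

```bash
python3 -c "
from h import *
a=snap('scene','scene10'); o=pickle.load(open('pics/scene0.pkl','rb'))
for n,(x,y,r) in dict(unit_notes=(335,265,60),mug=(388,167,22),mouse=(188,334,22),purple=(137,239,20),small=(191,256,14),stapler=(153,282,18)).items():
    f=lambda c:c['image'][y-r:y+r,x-r:x+r].astype(np.float32).mean(2)
    z=lambda c:c['z_map'][y-r:y+r,x-r:x+r]
    print(n,'median|dz| frac>8mm',np.mean(abs(z(a)-z(o))>.008).round(3), 'shift',np.round(cv2.phaseCorrelate(f(o),f(a)),2).tolist() if 0 else np.round(cv2.phaseCorrelate(f(o),f(a))[0],2))
go([.4,.03,.2])"
```

```text
unit_notes median|dz| frac>8mm 0.028 shift [ 0.06 -0.01]
mug median|dz| frac>8mm 0.07 shift [0.54 0.51]
mouse median|dz| frac>8mm 0.012 shift [0.51 0.33]
purple median|dz| frac>8mm 0.036 shift [-0.11  0.1 ]
small median|dz| frac>8mm 0.026 shift [-0.06  0.05]
stapler median|dz| frac>8mm 0.365 shift [-1.22  2.32]
t 21.65 pos [0.4504 0.0266 0.204 ] yaw 92.35 total d units [ 0.0161  0.0217 -0.2009] tilt [ 0. -0. -1.] F [-0.29 -0.43 -1.  ] open 0.0002
```

```bash
python3 -c "
from h import *
print(ctrl.finish_job())"
```

```text
the job is handed in; nothing more can be done
None
```

The stapler is in the drawer and the drawer is shut and latched. I handed the job in at about 21.7 s, against the 66 s limit.

- **Opening:** I pressed the plate at 5–6 N and the drawer sprang fully open. Its front panel was where the given sizes put it.
- **Placing:** I gripped the larger black stapler, carried it over and lowered it until it touched the drawer floor (+5.6 N). Then I released it, and a picture showed it lying flat across the drawer.
- **Closing:** I pushed the front to the inner stop and backed away. The push peaked at about 19 N along the drawer, with 12.6 N upwards. I did not explain the upward part, but it is well under the limits.

**Last checks:**
- Just over a second after the push, the front measured flush at -114 mm from the unit's centre, against 115 mm given. It still looked shut about a second later.
- The unit with its note block, the purple stapler and the small black stapler had not moved.
- The mug and mouse showed apparent shifts of about half a pixel. I put that down to shadow changes, as the arm never came near them.
- The stapler's old place on the desk is empty.
- I could not see the stapler inside the closed drawer; I last saw it sliding under the roof.

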